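Clear the clay extruder and hold its length stop at the mark

TASK

Get the empty bench clay extruder ready for cutting coils: pull its lever through its full stroke, ease it slowly all the way back home without letting it fly back, and leave it there. Then pull the sprung length stop out by its upright plate until the plate's pointer is level with the clip on the rail, and finish while still holding it there: do not let go. Leave the clip where it is set, and do not disturb the jar, the bowl and the spare die.

Things in the scene. Friction and masses are not known exactly. Their poses are not given: they have to be found in the camera images.
- extruder: Bench clay extruder, fixed to the table on a plywood board 160 x 540 mm, 16 mm thick. Origin on the table under the barrel's axis; z up; y runs along the barrel (70 mm diameter, axis 105 mm up; cap ring top 146 mm), the grey lever housing is at +y (top 145 mm), the die looks to -y (cap face at y = -72 mm). Its -x side, with the lever, faces the robot.
- lever (a joint): The lever's angle in rad: 0 home (leaning 0.5 rad from upright to the extruder's +y), 1.0 the end of its stroke (leaning 0.5 rad to -y). A spring (1.2 Nm/rad, 0.36 Nm at home, about 1.6 Nm or 11 N at the handle at full stroke) always drives it home; let go at full stroke it flies back at more than 1.5 rad/s.
- lever_handle (a point): Centre of the lever's handle, a round wooden bar 18 mm in diameter, 85 mm long, parallel to the extruder's x axis, sticking out to -x from the lever's steel shank (14 mm thick); this point is 50 mm out from the shank's middle. It swings on a circle of 150 mm radius about lever_hinge; about 252 mm above the table at both stroke ends, 270 mm midway.
- lever_hinge (a point): Centre of that circle: the point on the lever's hinge axis (parallel to the extruder's x axis) level in x with the handle's centre, 120 mm above the table.
- stop: Sprung length stop: a 10 mm steel rod telescoping out of a sleeve below the die, along the extruder's -y, carrying an upright plate with a dark needle pointer in its middle plane at its foot, towards +x. Origin on the rod's axis in that plane, 45 mm up, axes as the extruder's. Starts fully in (y = -147 mm, 75 mm off the die cap), comes out 150 mm. Its spring pulls it in: 4.2 N plus 0.06 N per mm.
- plate_grip (a point): Grip point on the stop's plate: in its middle plane, 125 mm above the table, 25 mm below the plate's top edge. The plate is 14 mm thick (along the extruder's y), 36 mm wide (x) and reaches from 30 to 150 mm above the table.
- clip_mark (a point): The length mark: top of the upright fin (3 mm thick along y) of a dark steel clip 12 mm long on the aluminium rail, 55 mm to the extruder's +x of the rod, 50 mm up. The stop is at the mark when its middle plane (pointer) has the same y in the extruder's frame as this point. The clip sits 60 to 115 mm out from the plate's start, held by friction only.
- jar: Bystander: a terracotta jar with grey lid, 68 mm in diameter, 100 mm high, standing beyond the extruder. Origin at its underside's centre.
- bowl: Bystander: a white bowl, 96 mm in diameter, 50 mm high, beyond the extruder. Origin at its underside's centre.
- spare_die: Bystander: a steel ring lying flat, 76 mm in diameter, 12 mm high, beyond the extruder. Origin at its underside's centre.

How it is judged (in metres and radians):
On the way, in this order (a step that is already met when the one before it is completed fails the run):
1. the lever is pulled to the end of its stroke (beyond 0.9 rad) (value of joint lever above 0.9 rad), for 0.2 s.
2. the lever is back home (under 0.08 rad), the length stop still in (value of joint lever below 0.08 rad and y of stop in the frame of extruder above -0.167 m), for 0.2 s.
At the end, for the whole second after the job is handed in: The lever is home (under 0.08 rad) and the robot's fingers hold the stop's plate (over 2 N), still (under 20 mm/s), with its pointer within 6 mm of the clip's fin along the rail, through the last second (y of stop in the frame of clip_mark between -0.006 and 0.006 m and linear speed of stop below 0.02 m/s and contact force between the fingers and stop above 2 N and value of joint lever below 0.08 rad); the arm keeps its last pose, push and grip.
It fails at once if the lever flies back (faster than 1.5 rad/s towards home) (velocity of joint lever below -1.5 rad/s).
It fails at once if the clip is shifted by more than 4 mm (distance of clip_mark from where it was at the start of the episode above 0.004 m).
It fails at once if the jar, bowl or spare die is shifted by more than 20 mm (distance of any of jar, bowl, spare_die from where it was at the start of the episode above 0.02 m).
It also fails if it takes over 64 s, if anything falls off the work surface, if the arm or the gripper's body presses on something with over 40 N, if the wrist force passes 120 N, or if a joint passes its speed limit or range.

ROBOT

A 6-joint arm with a two-finger parallel gripper is mounted at the origin on the work surface. World frame = base frame: x ahead of the robot, y to its left, z up, the work surface at z = 0. Lengths are in mm, angles in rad, forces in N, time in s.
With the tool pointing down it reaches from about 275 to 750 mm from the base axis. Payload 10.2 kg.
Tool frame: the origin (TCP) lies between the finger pads; the fingertips stand 17 mm ahead of it and the grasp point (between the pads) lies 2 mm behind it (tips_ahead is the distance from the TCP to the fingertips, in mm); z points along the fingers, y is the line along which they close (so a half turn about z gives the same grasp; the last joint's range is limited). The gripper opens to 85 mm and grips with 20 to 120 N. Pads are 22 mm wide; open, the fingers measure 114 mm over their backs; the gripper's body (76 mm by 85 mm) begins 54 mm behind the grasp point. The pads swing forward as they close: fully open they stand 13 mm farther back than shut.
Start: joints at [1.047, 0.313, 1.498, -0, 1.331, -0.223], TCP at [155.562, 501.429, 215.494] pointing down, gripper open.
Joint ranges: [-2.94, 2.94], [-0.97, 2.17], [0.19, 2.56], [-1.23, 4.37], [0.02, 3.11], [-2.88, 2.88]. Speed limits (rad/s): [2.39, 2.39, 3.01, 3.14, 3.14, 3.14].

INTERFACE

Orientations are given as a unit quaternion [w, x, y, z].
In Python, from rig import sense, capture, finish_job, boxes_of, tips_ahead gives the robot as it stands.
- The arm moves only by the tool drive_tool, never from a script. Its argument "commands" is text: rows parted by semicolons, each of 7 numbers parted by spaces: the shift along the world's x, y, z in units of 0.1 m (1.0 is 0.1 m), then the turn, a rotation vector about the world's x, y, z in units of pi/4 rad (1.0 is pi/4 rad), then the opening in per cent of the stroke, from 0 (shut) to 100 (fully open). A call has 1 to 20 rows; each row shifts and turns the commanded pose from where the row before left it; what a row does not reach is not made up. A row lasts 1/12 s, in which the tool goes at most 41.7 mm and 7.16 degrees, less where a joint would pass 70% of its speed; a pose out of reach is approached as far as the arm can. A call with a number of a shift or a turn outside -1 to 1 is refused whole. A call with a gripper value outside its range is refused whole. The fingers move at their own pace and stop on an object; "force" is the grip in N (left out, the last holds). Time passes only in rows, so rows that do not move let the fingers close. It gives the time, the measured TCP pose, the force, the opening and the grip force at its end, in the units of the state.
- sense(): the state, without advancing time (a new reading comes with each control period).
- capture(name): name is "scene" or "top" or "wrist"; returns a dict with "pixels" (384x512x3 uint8, blue, green, red), "fov_y" (degrees; the focal length in pixels is half the picture's height over the tangent of half this angle, whatever the lens; pixels are square), "cx", "cy" (the principal point, pixels), "k1" (the pictures are not rectified: a ray, as slopes to the right and down, at radius r is drawn at 1 + k1 r^2 times it, then the intrinsics apply), "position" and "attitude" of the camera in the world; the wrist camera has in their place "tool_from_camera" (4x4, takes a point from camera to tool coordinates, whose origin is the TCP and whose axes are the flange's). Camera axes: x right, y down, z forward; pixel columns grow to the right and rows downward; lengths in mm; the calibration is good to about 2 mm. A picture is of the moment at which its call begins: read the wrist's pose just before it. There is no depth.
- finish_job(): hands the job in; it is judged then, once.
Trained networks look in a picture, given as the dict that the camera call returned (one of the last four; its "shot" number tells which), for a name from the list of things; names that differ only in an ending like _2 or _b are one class to them, and where a whole thing is asked for, a point or a joint stands for the part that bears it (a point fixed in the world has none). Each returns a list of dicts, best first, with "confidence" (0 to 1); they miss things now and then, are a little off and sometimes report something else, mostly with a low value. They report only what shows in the picture. A call takes as long as a camera call.
- boxes_of(picture, name): "position" ([column, row] in pixels, amid what is visible of it).
The state is a dict: "time_s": time; "joints": joint angles; "dq": joint speeds; "tau": joint torques, N m; "eef_pos": TCP position; "ee_rot": TCP orientation; "force": force on the tool from outside, world axes, zero at the start; "wrist_torque": the same for the moment, N m; "grip_width": opening from 0.0 (shut) to 1.0 (fully open); "grip_force": force on a finger pad.
Only numpy, scipy, OpenCV 4.12 (cv2) and the standard library are available. Lean on these libraries where they do the work, as an engineer would, in place of code of your own. Each camera call takes 0.05 s, during which the arm holds its last target. There are 200 camera calls.

## Working session

There is one attempt and no reset: what is moved stays moved. The work goes in short steps, Python scripts to look and compute and a tool call to move; the robot and the scene stay as the last step left them, time stands still between calls to the robot, and variables do not carry over. Pictures are saved under pics/ and viewed, at most 10 in all, crops included, and the job is handed in when it is done.

Besides the shell and the picture viewer there is one more tool, called after "Emit:" in YAML: its name, and indented under it one key for each argument. drive_tool: Moves the arm, as the interface text tells. Shifts and turns lie within -1 to 1; 1 stands for 0.1 m of shift or pi/4 rad of turn. Its arguments: {"type":"object","properties":{"commands":{"type":"string"},"force":{"type":"number"}},"required":["commands"]}

```bash
mkdir -p pics; ls; cat > h.py <<'E'
import numpy as np, cv2, json
from rig import sense, capture, finish_job, boxes_of, tips_ahead
from scipy.spatial.transform import Rotation as R
def q2R(q): return R.from_quat([q[1],q[2],q[3],q[0]]).as_matrix()
def cam(p,s=None):
    if 'position' in p:
        a=np.array(p['attitude'],float)
        Rm=q2R(a) if a.size==4 else a.reshape(3,3)
        return Rm,np.array(p['position'],float)
    T=np.array(p['tool_from_camera'],float); Rt=q2R(s['ee_rot'])
    return Rt@T[:3,:3], Rt@T[:3,3]+np.array(s['eef_pos'])
def f_of(p): return p['pixels'].shape[0]/2/np.tan(np.radians(p['fov_y'])/2)
def ray(p,uv,s=None):
    f=f_of(p); d=np.array([(uv[0]-p['cx'])/f,(uv[1]-p['cy'])/f]); u=d.copy()
    for _ in range(30): u=d/(1+p['k1']*(u@u))
    Rm,o=cam(p,s); v=Rm@np.array([u[0],u[1],1]); return o,v/np.linalg.norm(v)
def at_z(p,uv,z,s=None):
    o,v=ray(p,uv,s); return o+v*(z-o[2])/v[2]
def proj(p,X,s=None):
    Rm,o=cam(p,s); c=Rm.T@(np.array(X,float)-o); u=c[:2]/c[2]; u=u*(1+p['k1']*(u@u)); return u*f_of(p)+[p['cx'],p['cy']]
def tri(rays):
    A=0;b=0
    for o,v in rays:
        P=np.eye(3)-np.outer(v,v);A=A+P;b=b+P@o
    return np.linalg.solve(A,b)
E
python3 - <<'E'
from h import *
s=sense();print(s)
for n in ("scene","top"):
    p=capture(n);cv2.imwrite(f'pics/{n}0.png',p['pixels'])
    print(n,{k:v for k,v in p.items() if k!='pixels'})
    for o in ("extruder","lever","lever_handle","stop","plate_grip","clip_mark","jar","bowl","spare_die"):
        try:print(o,[(np.round(b['position']).tolist(),round(b['confidence'],2)) for b in boxes_of(p,o)[:3]])
        except Exception as e: print(o,e)
E
```

```text
pics
{'time_s': 0.0, 'joints': array([ 1.04657953e+00,  3.13482755e-01,  1.49845289e+00,  1.43346792e-05,
        1.33097096e+00, -2.23382859e-01]), 'dq': array([-0.0009058 , -0.00154836, -0.00223538,  0.0006182 , -0.00150579,
        0.00156159]), 'tau': array([-4.19538401e-04, -4.12272656e+01, -2.59746015e+01, -2.15596028e-04,
        4.19676522e-03, -8.76751130e-06]), 'eef_pos': array([155.42490423, 501.17888063, 214.9123694 ]), 'ee_rot': array([-2.46379426e-04,  1.49852064e-01,  9.88708211e-01, -6.09069256e-04]), 'force': array([-0.58893441,  0.19470641,  1.29170781]), 'wrist_torque': array([ 0.05886988,  0.00640621, -0.01645135]), 'grip_force': 0.0, 'grip_width': 1.0007832767163336}
scene {'fov_y': 53.139668182694926, 'cx': 258.2846743870676, 'cy': 190.93171844749108, 'k1': -0.09003554535759574, 'position': array([1060.45336571,   -5.86374464,  811.31809815]), 'attitude': array([-0.21263858,  0.71889833,  0.63516982, -0.18582069]), 'shot': 1}
extruder [([251.0, 214.0], 0.94)]
lever [([342.0, 122.0], 0.75)]
lever_handle [([342.0, 118.0], 0.96)]
stop [([193.0, 209.0], 0.65)]
plate_grip [([194.0, 207.0], 0.91), ([252.0, 215.0], 0.51)]
clip_mark [([152.0, 245.0], 0.46)]
jar [([278.0, 266.0], 0.92)]
bowl [([187.0, 278.0], 0.73)]
spare_die [([324.0, 265.0], 0.87)]
top {'fov_y': 53.07143637893023, 'cx': 253.94102824692035, 'cy': 191.21836001287875, 'k1': -0.02274170354990437, 'position': array([500.07014672,  44.79422581, 895.8638782 ]), 'attitude': array([-0.06161679,  0.70706241, -0.70255009,  0.05186032]), 'shot': 2}
extruder [([268.0, 208.0], 0.92)]
lever [([140.0, 234.0], 0.55), ([326.0, 204.0], 0.26)]
lever_handle [([140.0, 230.0], 0.66)]
stop [([325.0, 197.0], 0.64)]
plate_grip [([326.0, 203.0], 0.96)]
clip_mark [([366.0, 173.0], 0.56)]
jar [([248.0, 132.0], 0.56)]
bowl [([334.0, 136.0], 0.68)]
spare_die [([201.0, 153.0], 0.78)]
```

View pics/scene0.png

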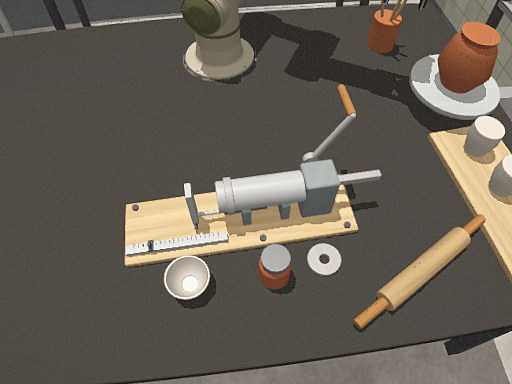

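View pics/top0.png

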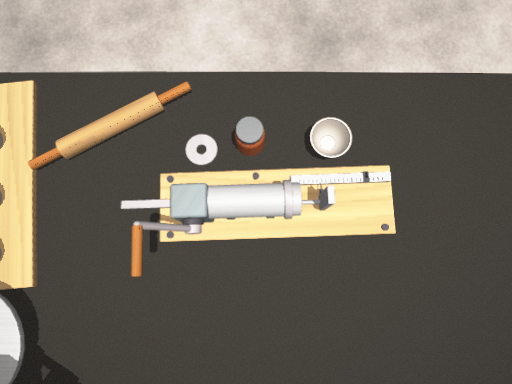

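```bash
python3 - <<'E'
from h import *
a=capture("scene");b=capture("top")
for o in ("lever_handle","plate_grip","clip_mark","stop","jar","bowl","spare_die","extruder"):
    A=boxes_of(a,o);B=boxes_of(b,o)
    if A and B:
        ra=ray(a,A[0]['position']);rb=ray(b,B[0]['position']);X=tri([ra,rb])
        print(o,X.round(1),proj(a,X)-A[0]['position'],proj(b,X)-B[0]['position'])
E
```

```text
lever_handle [539.5 240.6 242.1] [ 3.10102931 -0.64412581] [3.80433207 0.50226307]
plate_grip [608.6 -94.2  68.3] [-1.2955396  -0.05475107] [-1.35372418 -0.07954557]
stop [617.5 -94.9  68. ] [-0.63645374 -0.02300595] [-0.65990416 -0.03439346]
jar [771.2  68.9  54.5] [-1.08256814  0.04220868] [-0.98437817 -0.12337809]
bowl [ 768.1 -118.1   47.3] [-0.73040416 -0.01154953] [-0.66863958 -0.01282266]
extruder [604.5  26.1  -5.7] [ 0.17270811 -0.00445976] [0.17767572 0.01625452]
```

The scene view shows the extruder along world y. The die and plate are at about (192,205), the clip at (151,246), and the handle runs from (341,88) to (353,113). In the top view the handle runs from (137,275) to (137,225), the plate is at (326,198), and the clip at (366,177). I'll compute the frame now.

```bash
python3 - <<'E'
from h import *
a=capture("scene");b=capture("top")
# orange segmentation for the handle, both views
def orange(p,roi):
    x0,y0,x1,y1=roi;h=cv2.cvtColor(p['pixels'],cv2.COLOR_BGR2HSV)
    m=cv2.inRange(h,(4,130,60),(20,255,255));z=np.zeros_like(m);z[y0:y1,x0:x1]=m[y0:y1,x0:x1]
    ys,xs=np.nonzero(z);P=np.c_[xs,ys].astype(float);c=P.mean(0);u,s,v=np.linalg.svd(P-c,full_matrices=False);t=(P-c)@v[0]
    return c,c+v[0]*t.min(),c+v[0]*t.max(),len(P)
A=orange(a,(325,75,365,120));B=orange(b,(120,215,150,285));print(A,B)
ha=A[1:3];hb=B[1:3]
print('centre',tri([ray(a,A[0]),ray(b,B[0])]))
sa=sorted(ha,key=lambda p:p[1]);sb=sorted(hb,key=lambda p:-p[1])
for i in(0,1):print('end',tri([ray(a,sa[i]),ray(b,sb[i])]))
for c in((160,174),(390,167),(395,233),(161,241)):print('boardT',at_z(b,c,16).round(1))
for c in((125,206),(125,264),(357,230)):print('boardS',at_z(a,c,16).round(1))
print('clip',tri([ray(a,(150.5,243)),ray(b,(367,177))]), at_z(b,(367,177),48),at_z(a,(150.5,243),50))
crop=lambda p,r:cv2.resize(p['pixels'][r[1]:r[3],r[0]:r[2]],None,fx=5,fy=5,interpolation=cv2.INTER_CUBIC)
cv2.imwrite('pics/c1.png',np.vstack([crop(a,(115,170,245,230+40))[:, :650][:300*2],crop(b,(275,155,405,245))])[:1000])
i=np.hstack([crop(a,(120,175,200,265)),crop(b,(290,160,370+20,250))[:, :]]);print(i.shape);cv2.imwrite('pics/c1.png',cv2.resize(i,(min(800,i.shape[1]),450)) if i.shape[1]>800 else i)
E
```

```text
(array([345.59848485,  99.43181818]), array([339.36354805,  84.69222924]), array([352.40430772, 115.52099995]), 264) (array([136.42173112, 251.00552486]), array([137.09179371, 224.95092545]), array([135.7764347 , 276.09712096]), 543)
centre [502.37645789 248.14115412 253.49279538]
end [461.71906276 244.95184838 257.82896837]
end [545.93487965 250.94886954 250.51429432]
boardT [682.4 278.3  16. ]
boardT [ 701.7 -260.2   16. ]
boardT [ 548.  -264.1   16. ]
boardT [526.4 268.7  16. ]
boardS [ 555.7 -266.5   16. ]
boardS [ 707.5 -257.8   16. ]
boardS [687.6 274.9  16. ]
clip [ 673.10531153 -197.73205742   38.04550966] [ 671.09847289 -196.3476267    48.        ] [ 679.34624004 -193.35526161   50.        ]
(450, 900, 3)
```

View pics/c1.png

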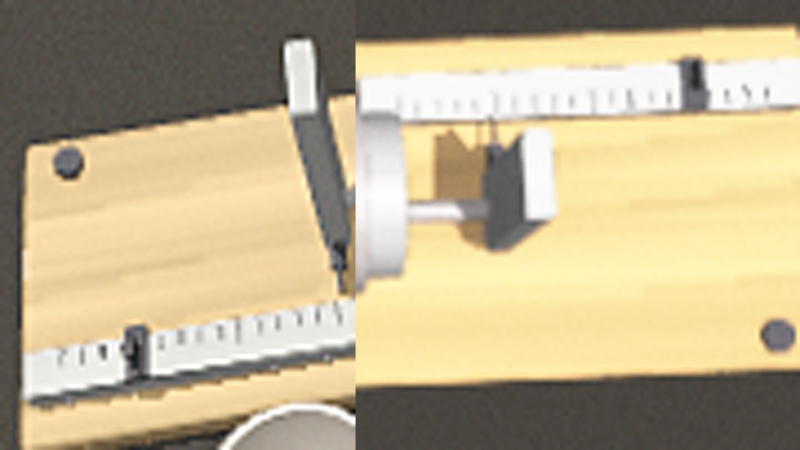

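Emit:
drive_tool:
  commands: "0.2 -0.1 0.2 0 0 0.03 100; 0.25 -0.18 0.1 0 0 0.03 100; 0.25 -0.18 0.1 0 0 0.03 100; 0.25 -0.18 0.1 0 0 0.03 100; 0.25 -0.18 0.1 0 0 0.03 100; 0.25 -0.18 0.1 0 0 0.03 100; 0.25 -0.18 0.1 0 0 0.03 100; 0.25 -0.18 0.1 0 0 0.03 100; 0.25 -0.18 0.1 0 0 0.03 100; 0.25 -0.18 0.1 0 0 0.03 100; 0.25 -0.18 0.1 0 0 0.03 100; 0.25 -0.18 0.1 0 0 0.03 100; 0.25 -0.18 0.1 0 0 0.03 100; 0.25 -0.18 0.1 0 0 0.04 100; 0 -0.1 0 0 0 0 100; 0 0 0 0 0 0 100; 0 0 0 0 0 0 100"

```text
time_s: 3.42
eef_pos: [500.1, 247.6, 365.3]
ee_rot: [-0.0, -0.018, 1.0, 0.0]
force: [-0.7, -0.8, 0.4]
grip_width: 0.999
grip_force: 0.0
```

```bash
python3 - <<'E'
from h import *
s=sense();p=capture("wrist");print(s['eef_pos'],s['joints'],q2R(s['ee_rot'])[:,1],tips_ahead if not callable(tips_ahead) else tips_ahead())
print(cam(p,s)[1])
for o in ("lever_handle","plate_grip","clip_mark"):
    print(o,[(b['position'],b['confidence']) for b in boxes_of(p,o)[:2]])
cv2.imwrite('pics/w1.png',p['pixels'])
E
```

```text
[500.07594291 247.56597239 365.25594053] [ 2.49551442e-01  3.41695533e-01  1.07737073e+00  3.49975018e-04
  1.72315472e+00 -1.35729232e+00] [-3.60925296e-02  9.99348431e-01  2.04966600e-04] 17.0
[434.099277   245.46680043 524.01819556]
lever_handle [([257.7, 199.6], 0.71)]
plate_grip [([19.8, 227.4], 0.61)]
clip_mark []
```

View pics/w1.png

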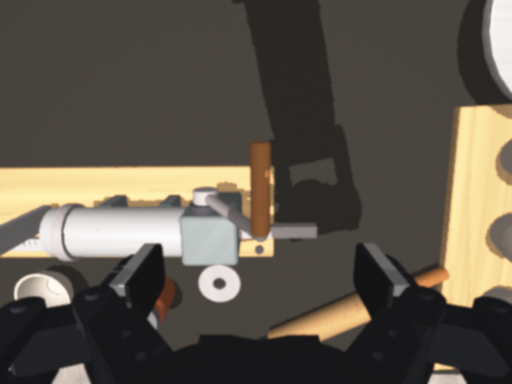

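The wrist view shows the handle from (260,142) to (259,235), with the shank going left and down to the hinge at (205,195). The fingers frame it on both sides.

```bash
python3 - <<'E'
from h import *
s=sense();p=capture("wrist")
h=cv2.cvtColor(p['pixels'],cv2.COLOR_BGR2HSV);m=cv2.inRange(h,(3,130,40),(20,255,255));m[:, :245]=0;m[:,275:]=0;m[:130]=0;m[250:]=0
for r0,r1 in((145,165),(180,200),(215,232)):
    ys,xs=np.nonzero(m[r0:r1]);c=(xs.mean(),r0+ys.mean());print(c,at_z(p,c,252,s))
ys,xs=np.nonzero(m);print(at_z(p,(260,ys.min()),252,s),at_z(p,(260,ys.max()),252,s))
for c in((30,168),(270,168),(272,257)):print(at_z(p,c,16,s))
E
```

```text
(np.float64(259.2189781021898), np.float64(154.41119221411194)) [473.5582078  247.85303956 252.        ]
(np.float64(259.0), np.float64(189.5)) [504.6864664  248.85027252 252.        ]
(np.float64(259.2360655737705), np.float64(222.81639344262294)) [536.01704106 250.25867834 252.        ]
[462.94928913 248.11164829 252.        ] [547.92608556 251.41876934 252.        ]
[ 544.03701996 -125.23590893   16.        ]
[529.55503096 267.66961789  16.        ]
[687.68496091 278.67356873  16.        ]
```

Emit:
drive_tool:
  commands: "0 0.013 -0.2 0 0 0 100; 0 0 -0.2 0 0 0 100; 0 0 -0.2 0 0 0 100; 0 0 -0.2 0 0 0 100; 0 0 -0.2 0 0 0 60; 0 0 -0.15 0 0 0 40; 0 0 0 0 0 0 0; 0 0 0 0 0 0 0; 0 0 0 0 0 0 0; 0 0 0 0 0 0 0; 0 0 0 0 0 0 0; 0 0 0 0 0 0 0"
  force: 40

```text
time_s: 4.67
eef_pos: [500.7, 248.8, 251.1]
ee_rot: [0.001, -0.018, 1.0, 0.0]
force: [0.4, -0.2, 0.3]
grip_width: -0.001
grip_force: 0.0
```

```bash
python3 - <<'E'
from h import *
s=sense();print(s['eef_pos'],s['force'],s['wrist_torque'],s['grip_width'],s['grip_force'],s['joints'])
# path rows: angle 0 -> 1.0, radius 150, dir = extruder y
yv=np.array([-.0365,.9993])
P=lambda a:np.array([*(yv*150*np.sin(.5-a)),150*np.cos(.5-a)])
th=np.linspace(0,1.0,21);d=np.diff([P(t) for t in th],axis=0)/100
print('; '.join(' '.join(f'{v:.3f}' for v in r) for r in d))
E
```

```text
[500.72392862 248.80586224 251.10816356] [ 0.37728255 -0.20203815  0.29018359] [-0.01583686  0.00660401 -0.00905378] -0.0011029002058783844 0.0 [ 2.51627382e-01  3.66359733e-01  1.33100691e+00  5.28374307e-07
  1.44317985e+00 -1.35609761e+00]
0.002 -0.067 0.034; 0.002 -0.068 0.031; 0.003 -0.070 0.027; 0.003 -0.071 0.024; 0.003 -0.072 0.020; 0.003 -0.073 0.017; 0.003 -0.074 0.013; 0.003 -0.074 0.009; 0.003 -0.075 0.006; 0.003 -0.075 0.002; 0.003 -0.075 -0.002; 0.003 -0.075 -0.006; 0.003 -0.074 -0.009; 0.003 -0.074 -0.013; 0.003 -0.073 -0.017; 0.003 -0.072 -0.020; 0.003 -0.071 -0.024; 0.003 -0.070 -0.027; 0.002 -0.068 -0.031; 0.002 -0.067 -0.034
```

```bash
python3 - <<'E'
from h import *
s=sense();p=capture("wrist");a=capture("scene")
c=cv2.resize(a['pixels'][40:220,230:430],None,fx=2,fy=2,interpolation=cv2.INTER_CUBIC)
i=np.hstack([p['pixels'][:360],c]);i=cv2.resize(i,(800,int(360*800/i.shape[1])));cv2.imwrite('pics/w2.png',i)
b=capture("top");cv2.imwrite('pics/t2.png',b['pixels'])
E
```

```text
(no output)
```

View pics/w2.png

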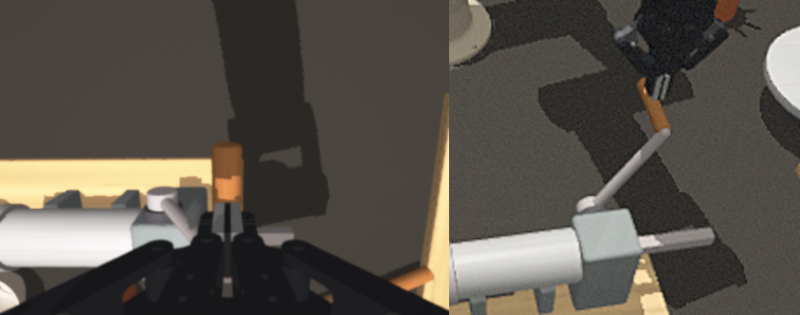

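The fingers closed on nothing: grip width is 0. In the wrist view they line up with the handle in y, and it disappears beneath them. In the scene view their tip ends near (655,97), on or above the handle. Next I'll check the height by projection.

```bash
python3 - <<'E'
from h import *
s=sense();p=capture("wrist");a=capture("scene");b=capture("top")
t=np.array(s['eef_pos']);print(t)
for dz in (17,0,-17): 
    X=t+[0,0,dz];print(dz,'scene',proj(a,X).round(1),'wrist',proj(p,X,s).round(1),'top',proj(b,X).round(1))
print('handle ends scene',proj(a,(461,248,252)),proj(a,(546,251,252)),'wrist',proj(p,(461,248,252),s),proj(p,(546,251,252),s))
f=lambda q,r,k:cv2.resize(q['pixels'][r[1]:r[3],r[0]:r[2]],None,fx=k,fy=k,interpolation=cv2.INTER_CUBIC)
c=f(a,(315,60,375,120),6);w=f(p,(220,140,300,240),3.6)
cv2.imwrite('pics/z3.png',np.hstack([c[:360,:360],w[:360]]))
E
```

```text
[500.63199626 248.73336823 250.70143558]
17 scene [347.2  93.7] wrist [258.4 247.6] top [133.6 252.1]
0 scene [345.7  99.8] wrist [258.4 234. ] top [136.8 252.1]
-17 scene [344.1 105.7] wrist [258.5 222.8] top [140.  252.2]
handle ends scene [340.73687192  86.33814615] [352.54352876 115.03230673] wrist [259.84689212 161.20349486] [259.53198634 308.7256434 ]
```

View pics/z3.png

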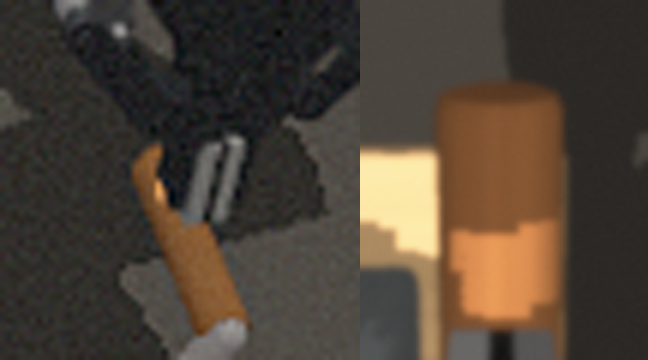

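Emit:
drive_tool:
  commands: "0 0 0.2 0 0 0 0; 0 0 0.2 0 0 0 0; 0 0 0 0 0 0 0"

```text
time_s: 5.22
eef_pos: [501.5, 249.0, 294.3]
ee_rot: [0.003, -0.019, 1.0, 0.001]
force: [0.1, 0.3, 1.3]
grip_width: -0.003
grip_force: 0.0
```

```bash
python3 - <<'E'
from h import *
s=sense();p=capture("wrist");a=capture("scene")
t=np.array(s['eef_pos']);print(t,s['grip_width'])
for d in ((0,0,-17),(-11,0,-17),(-11,0,0)):print(d,proj(p,t+d,s).round(1),proj(a,t+d).round(1))
f=lambda q,r,k:cv2.resize(q['pixels'][r[1]:r[3],r[0]:r[2]],None,fx=k,fy=k,interpolation=cv2.INTER_CUBIC)
c=f(a,(315,60,375,120),6);w=f(p,(220,160,300,260),3.6)
cv2.imwrite('pics/z4.png',np.hstack([c[:360,:360],w[:360]]))
E
```

```text
[501.53446236 249.02193117 294.26471376] -0.0026123040784773446
(0, 0, -17) [258.5 222.7] [348.4  90.4]
(-11, 0, -17) [259.1 204.9] [347.   86.7]
(-11, 0, 0) [259.2 214.7] [348.6  80.3]
```

View pics/z4.png

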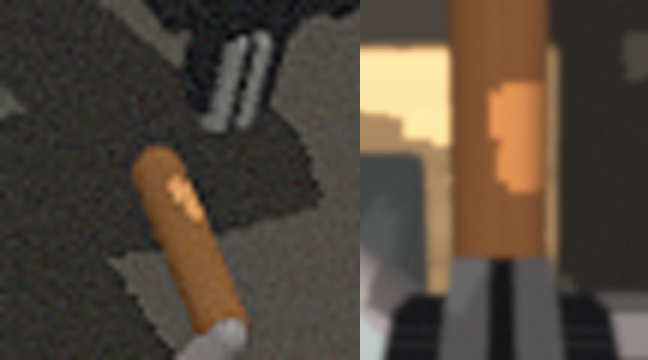

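The closed tips stay at row 232 of the wrist view, so nothing was hiding them before. They sit higher than nominal and were resting above the bar. I'll open, go lower and close again.

Emit:
drive_tool:
  commands: "0 0 0 0 0 0 100; 0 0 0 0 0 0 100; 0 0 0 0 0 0 100; 0 0 0 0 0 0 100; 0 0 -0.2 0 0 0 100; 0 0 -0.2 0 0 0 100; 0 0 -0.2 0 0 0 100; 0 0 -0.09 0 0 0 100; 0 0 0 0 0 0 0; 0 0 0 0 0 0 0; 0 0 0 0 0 0 0; 0 0 0 0 0 0 0; 0 0 0 0 0 0 0; 0 0 0 0 0 0 0; 0 0 0 0 0 0 0"
  force: 40

```text
time_s: 6.57
eef_pos: [500.8, 248.7, 222.3]
ee_rot: [0.001, -0.018, 1.0, 0.0]
force: [-0.1, -1.4, 4.5]
grip_width: 0.195
grip_force: 39.0
```

```bash
python3 - <<'E'
from h import *
s=sense();p=capture("wrist");a=capture("scene");print(s['eef_pos'],s['force'],s['grip_width'],s['grip_force'])
f=lambda q,r,k:cv2.resize(q['pixels'][r[1]:r[3],r[0]:r[2]],None,fx=k,fy=k,interpolation=cv2.INTER_CUBIC)
c=f(a,(315,60,375,120),6);w=f(p,(200,160,320,280),3)
cv2.imwrite('pics/z5.png',np.hstack([c[:360,:360],w[:360]]))
E
```

```text
[500.83213553 248.69761384 222.27484174] [-0.12144274 -1.41657346  4.47912445] 0.19520397096172515 39.00500178337097
```

View pics/z5.png

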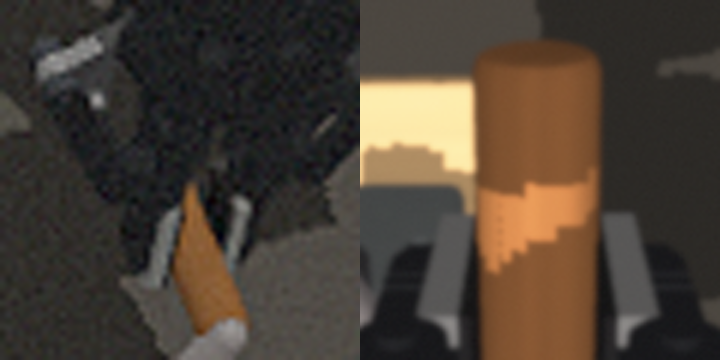

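The bar is now gripped: width 0.195, 39 N, one pad on each side. I'll pull along the arc.

Emit:
drive_tool:
  commands: "0.002 -0.067 0.034 0 0 0 0; 0.002 -0.068 0.031 0 0 0 0; 0.003 -0.070 0.027 0 0 0 0; 0.003 -0.071 0.024 0 0 0 0; 0.003 -0.072 0.020 0 0 0 0; 0.003 -0.073 0.017 0 0 0 0; 0.003 -0.074 0.013 0 0 0 0; 0.003 -0.074 0.009 0 0 0 0; 0.003 -0.075 0.006 0 0 0 0; 0.003 -0.075 0.002 0 0 0 0; 0 0 0 0 0 0 0"

```text
time_s: 7.58
eef_pos: [504.1, 178.2, 242.1]
ee_rot: [0.002, -0.019, 1.0, 0.003]
force: [-1.7, 8.7, 12.5]
grip_width: 0.194
grip_force: 41.9
```

Emit:
drive_tool:
  commands: "0.003 -0.075 0.002 0 0 0 0; 0.003 -0.075 -0.004 0 0 0 0; 0.003 -0.074 -0.007 0 0 0 0; 0.003 -0.074 -0.011 0 0 0 0; 0.003 -0.073 -0.016 0 0 0 0; 0.003 -0.072 -0.020 0 0 0 0; 0.003 -0.071 -0.024 0 0 0 0; 0.003 -0.070 -0.027 0 0 0 0; 0.002 -0.068 -0.031 0 0 0 0; 0.002 -0.067 -0.034 0 0 0 0; 0 0 0 0 0 0 0; 0 0 0 0 0 0 0; 0 0 0 0 0 0 0; 0 0 0 0 0 0 0"

```text
time_s: 8.75
eef_pos: [507.1, 106.4, 224.1]
ee_rot: [0.002, -0.019, 1.0, 0.002]
force: [0.6, 7.5, 8.9]
grip_width: 0.198
grip_force: 42.1
```

```bash
python3 - <<'E'
from h import *
s=sense();p=capture("wrist");a=capture("scene");b=capture("top");print(s['eef_pos'],s['force'],s['grip_width'],s['grip_force'])
y=248.7-s['eef_pos'][1];print('angle est',.5-np.arcsin(np.sin(.5)-y/150))
for q,n in((p,'w'),(a,'s'),(b,'t')):print(n,[(x['position'],x['confidence']) for x in boxes_of(q,'lever_handle')[:2]])
E
```

```text
[507.06964873 106.36085612 224.06568032] [0.59643944 7.46636388 8.88772499] 0.19789884537155866 42.05682098865509
angle est 0.9887267619645218
w [([265.4, 249.6], 0.64), ([179.3, 236.5], 0.39)]
s []
t []
```

Emit:
drive_tool:
  commands: "0 -0.03 -0.01 0 0 0 0; 0 0 0 0 0 0 0; 0 0 0 0 0 0 0; 0 0 0 0 0 0 0; 0 0.03 0.01 0 0 0 0; -0.001 0.034 0.017 0 0 0 0; -0.001 0.034 0.017 0 0 0 0; -0.001 0.034 0.015 0 0 0 0; -0.001 0.034 0.015 0 0 0 0; -0.001 0.035 0.013 0 0 0 0; -0.002 0.035 0.013 0 0 0 0; -0.001 0.036 0.012 0 0 0 0; -0.002 0.036 0.012 0 0 0 0; -0.001 0.036 0.010 0 0 0 0; -0.002 0.036 0.010 0 0 0 0; -0.001 0.037 0.008 0 0 0 0; -0.002 0.037 0.008 0 0 0 0; -0.001 0.037 0.006 0 0 0 0; -0.002 0.037 0.006 0 0 0 0; -0.001 0.037 0.004 0 0 0 0"

```text
time_s: 10.72
eef_pos: [504.4, 158.8, 238.9]
ee_rot: [0.0, -0.019, 1.0, 0.0]
force: [4.6, 3.8, 0.2]
grip_width: 0.196
grip_force: 43.0
```

Emit:
drive_tool:
  commands: "-0.002 0.037 0.004 0 0 0 0; -0.001 0.037 0.003 0 0 0 0; -0.002 0.037 0.003 0 0 0 0; -0.001 0.038 0.001 0 0 0 0; -0.002 0.038 0.001 0 0 0 0; -0.001 0.038 -0.001 0 0 0 0; -0.002 0.038 -0.001 0 0 0 0; -0.001 0.037 -0.003 0 0 0 0; -0.002 0.037 -0.003 0 0 0 0; -0.001 0.037 -0.005 0 0 0 0; -0.002 0.037 -0.005 0 0 0 0; -0.001 0.037 -0.006 0 0 0 0; -0.002 0.037 -0.006 0 0 0 0; -0.001 0.036 -0.008 0 0 0 0; -0.002 0.036 -0.008 0 0 0 0; -0.001 0.036 -0.010 0 0 0 0; -0.002 0.036 -0.010 0 0 0 0; -0.001 0.035 -0.012 0 0 0 0; -0.002 0.035 -0.012 0 0 0 0; 0 0 0 0 0 0 0"

```text
time_s: 12.38
eef_pos: [501.1, 229.2, 231.3]
ee_rot: [-0.0, -0.019, 1.0, 0.0]
force: [-1.9, 3.0, 1.3]
grip_width: 0.189
grip_force: 42.0
```

Emit:
drive_tool:
  commands: "-0.001 0.035 -0.015 0 0 0 0; -0.001 0.035 -0.015 0 0 0 0; -0.001 0.034 -0.015 0 0 0 0; -0.001 0.034 -0.017 0 0 0 0; -0.001 0.034 -0.017 0 0 0 0; -0.001 0.025 -0.012 0 0 0 0; 0 0.015 0 0 0 0 0; 0 0 0 0 0 0 0; 0 0 0 0 0 0 0; 0 0 0 0 0 0 0"

```text
time_s: 13.22
eef_pos: [500.4, 248.6, 221.6]
ee_rot: [-0.001, -0.018, 1.0, -0.001]
force: [-4.2, -5.0, -0.7]
grip_width: 0.193
grip_force: 42.6
```

Emit:
drive_tool:
  commands: "0 -0.01 0 0 0 0 30; 0 0 0 0 0 0 60; 0 0 0 0 0 0 100; 0 0 0 0 0 0 100; 0 0 0 0 0 0 100; 0 0 0.2 0 0 0 100; 0 0 0.3 0 0 0 100; 0 0 0.3 0 0 0 100; 0 0 0.3 0 0 0 100; 0 0 0 0 0 0 100; 0 0 0 0 0 0 100"

```text
time_s: 14.13
eef_pos: [501.1, 248.7, 333.5]
ee_rot: [0.002, -0.018, 1.0, 0.0]
force: [-0.1, 0.8, -0.1]
grip_width: 1.004
grip_force: 0.0
```

```bash
python3 - <<'E'
from h import *
s=sense();a=capture("scene");b=capture("top");print(s['eef_pos'],s['grip_width'])
print('lever',[x['position'] for x in boxes_of(a,'lever_handle')[:1]],'(start 342,118)')
print('plate top',tri([ray(a,(187.8,190.2)),ray(b,(331.3,195.0))]),at_z(a,(187.8,190.2),150),at_z(b,(331.3,195.0),150))
E
```

```text
[501.0707353  248.7429643  333.50412668] 1.003930496521468
lever [[340.3, 121.0]] (start 342,118)
plate top [614.95816704 -96.11754687 145.33716377] [618.21726025 -94.71385526 150.        ] [614.2150463  -96.02183027 150.        ]
```

Emit:
drive_tool:
  commands: "0.1 -0.29 0 0 0 0 100; 0.1 -0.29 0 0 0 0 100; 0.1 -0.29 0 0 0 0 100; 0.1 -0.29 0 0 0 0 100; 0.1 -0.29 -0.05 0 0 0 100; 0.1 -0.29 -0.05 0 0 0 100; 0.1 -0.29 -0.05 0 0 0 100; 0.1 -0.29 -0.05 0 0 0 100; 0.1 -0.29 -0.05 0 0 0 100; 0.1 -0.29 -0.05 0 0 0 100; 0.1 -0.29 0 0 0 0 100; 0.05 -0.25 0 0 0 0 100; 0 0 0 0 0 0 100; 0 0 0 0 0 0 100; 0 0 0 0 0 0 100"

```text
time_s: 15.53
eef_pos: [615.4, -94.9, 301.5]
ee_rot: [-0.001, -0.019, 1.0, 0.0]
force: [1.0, 0.6, -0.3]
grip_width: 0.998
grip_force: 0.0
```

```bash
python3 - <<'E'
from h import *
s=sense();p=capture("wrist");print(s['eef_pos'],s['joints'])
for o in ("plate_grip","stop","clip_mark"):print(o,[(b['position'],b['confidence']) for b in boxes_of(p,o)[:2]])
print(proj(p,(616,-95.5,150),s),proj(p,(672,-196,50),s))
cv2.imwrite('pics/w6.png',p['pixels'])
E
```

```text
[615.4288888  -94.85299674 301.524778  ] [-3.40919188e-01  5.06516279e-01  9.97699111e-01  2.84035929e-04
  1.63890907e+00 -1.94886576e+00]
plate_grip [([256.7, 159.3], 0.62)]
stop [([259.0, 159.8], 0.68)]
clip_mark [([181.5, 197.2], 0.72)]
[257.90852007 175.78787477] [181.88111004 198.28815005]
```

View pics/w6.png

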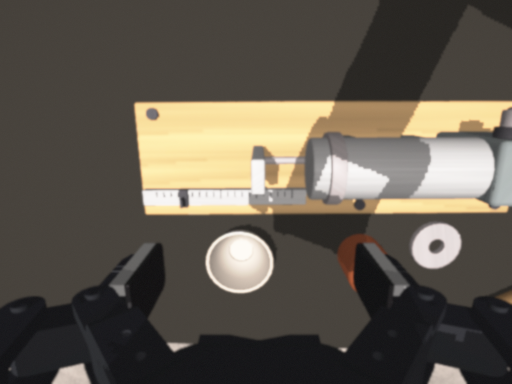

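The wrist view shows the plate's top at (258,176) and the clip at (182,197). Both match my predictions within a pixel or two. Descending onto the plate.

Emit:
drive_tool:
  commands: "0.01 -0.006 -0.3 0 0 0 100; 0 0 -0.3 0 0 0 100; 0 0 -0.3 0 0 0 100; 0 0 -0.3 0 0 0 100; 0 0 -0.2 0 0 0 100; 0 0 -0.2 0 0 0 100; 0 0 -0.2 0 0 0 100; 0 0 -0.2 0 0 0 100; 0 0 0 0 0 0 100; 0 0 0 0 0 0 0; 0 0 0 0 0 0 0; 0 0 0 0 0 0 0; 0 0 0 0 0 0 0; 0 0 0 0 0 0 0; 0 0 0 0 0 0 0; 0 0 0 0 0 0 0"
  force: 60

```text
time_s: 17.07
eef_pos: [616.8, -95.9, 103.0]
ee_rot: [0.0, -0.019, 1.0, 0.0]
force: [-1.5, 1.0, 4.2]
grip_width: 0.155
grip_force: 59.1
```

```bash
python3 - <<'E'
from h import *
s=sense();p=capture("wrist");a=capture("scene");b=capture("top");print(s['eef_pos'],s['force'],s['grip_width'],s['grip_force'])
for n,q,st in(('w',p,s),('s',a,None),('t',b,None)):
  r=boxes_of(q,'clip_mark');print(n,[(x['position'],x['confidence'],at_z(q,x['position'],46,st).round(1)) for x in r[:2]])
f=lambda q,r,k:cv2.resize(q['pixels'][r[1]:r[3],r[0]:r[2]],None,fx=k,fy=k,interpolation=cv2.INTER_CUBIC)
c=f(a,(120,170,240,260),4)[:360,:400];w=f(p,(0,80,400,384),1)
w=cv2.copyMakeBorder(w,0,360-w.shape[0],0,0,cv2.BORDER_CONSTANT)
cv2.imwrite('pics/z7.png',np.hstack([c,w]))
E
```

```text
[616.82884114 -95.8924715  102.97756142] [-1.53364145  0.97287017  4.18880678] 0.15538326403240477 59.07867908477783
w [([129.1, 268.7], 0.66, array([ 672.5, -191.8,   46. ])), ([260.1, 235.1], 0.37, array([641.4, -93.9,  46. ]))]
s [([194.7, 210.3], 0.55, array([606. , -94.3,  46. ])), ([150.6, 245.7], 0.42, array([ 683.9, -194. ,   46. ]))]
t []
```

View pics/z7.png

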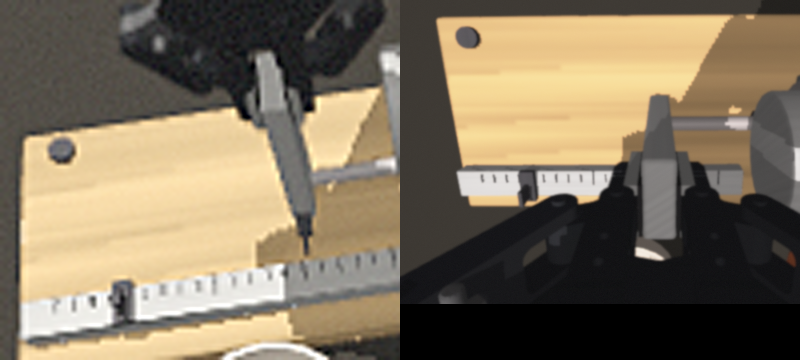

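The plate is gripped: width 0.155, 59 N. In the scene crop the pointer tip is at image (196.8,232.5) and the clip at (150.5,244). I'll work out the pull distance.

```bash
python3 - <<'E'
from h import *
a=capture("scene");b=capture("top")
e=np.array([-.0365,.9993]);g=lambda X:round(float(X[:2]@e),1)
for z in(45,):print('pointer scene',at_z(a,(196.75,232.5),z),g(at_z(a,(196.75,232.5),z)))
for uv,z in(((150.5,244.3),42),((150,240.8),50)):print('clip scene',at_z(a,uv,z),g(at_z(a,uv,z)))
print('clip top',[ (z,g(at_z(b,(365.7,176.6),z))) for z in(40,50)],'plate top img',g(at_z(b,(331.3,195),150)),'tcp',g(np.array([616.8,-95.9])))
s=dict(eef_pos=np.array([615.43,-94.85,301.52]),ee_rot=np.array([-.001,-.019,1.,0]))
p=capture("wrist")
print('clip wrist hi',[(z,g(at_z(p,(181.5,197.2),z,s))) for z in(40,50)], 'plate',g(at_z(p,(258.5,176),150,s)))
s=sense();print('clip wrist lo',[(z,g(at_z(p,(129.1,268.7),z,s))) for z in(40,50)])
E
```

```text
pointer scene [663.07809308 -91.9299079   45.        ] -116.1
clip scene [ 678.51771892 -195.25768397   42.        ] -219.9
clip scene [ 673.87160011 -194.57359118   50.        ] -219.0
clip top [(40, -220.2), (50, -217.3)] plate top img -118.4 tcp -118.3
clip wrist hi [(40, -223.5), (50, -221.0)] plate -117.4
clip wrist lo [(40, -219.0), (50, -214.4)]
```

Emit:
drive_tool:
  commands: "0.002 -0.06 0 0 0 0 0; 0.002 -0.06 0 0 0 0 0; 0.002 -0.06 0 0 0 0 0; 0.002 -0.06 0 0 0 0 0; 0.002 -0.06 0 0 0 0 0; 0.003 -0.06 0 0 0 0 0; 0.002 -0.06 0 0 0 0 0; 0.002 -0.06 0 0 0 0 0; 0.002 -0.06 0 0 0 0 0; 0.002 -0.06 0 0 0 0 0; 0.002 -0.06 0 0 0 0 0; 0.002 -0.06 0 0 0 0 0; 0.003 -0.06 0 0 0 0 0; 0.002 -0.06 0 0 0 0 0; 0.002 -0.06 0 0 0 0 0; 0 0 0 0 0 0 0; 0 0 0 0 0 0 0; 0 0 0 0 0 0 0"

```text
time_s: 19.02
eef_pos: [620.6, -184.4, 103.0]
ee_rot: [0.001, -0.019, 1.0, 0.001]
force: [0.5, 8.7, 5.2]
grip_width: 0.156
grip_force: 59.4
```

```bash
python3 - <<'E'
from h import *
s=sense();a=capture("scene");b=capture("top");p=capture("wrist");print(s['eef_pos'],s['force'],s['grip_width'],s['grip_force'])
t=np.array(s['eef_pos']);e=np.array([-.0365,.9993])
ptr=np.array([t[0]+44,t[1]+1.6,45]);clip=np.array([675,(-219.5+675*.0365)/.9993,50])
print('pred pointer',proj(a,ptr).round(1),'clip',proj(a,clip).round(1),proj(a,clip-[0,0,15]).round(1))
for n in('clip_mark','stop','plate_grip','lever_handle'):print(n,[(x['position'],round(x['confidence'],2)) for x in boxes_of(a,n)[:2]])
gr=cv2.cvtColor(a['pixels'],cv2.COLOR_BGR2GRAY)
np.set_printoptions(linewidth=220)
print('cols 140..172');
for r in range(226,256):print(r,gr[r,140:173])
E
```

```text
[ 620.60635979 -184.44047824  102.99169002] [0.51398403 8.73868473 5.21752019] 0.15601644941653245 59.39766347408295
pred pointer [155.9 237.5] clip [149.8 241.3] [151.4 244.2]
clip_mark [([148.7, 244.4], 0.51)]
stop [([157.0, 213.1], 0.58)]
plate_grip [([159.9, 213.8], 0.57)]
lever_handle [([344.4, 115.8], 0.75)]
cols 140..172
226 [217 218 216 218 218 221 219 221 222 220 222 224 208 148 109 113 114 116 116 103 123 140 135 135 132 134 138 144 137 145 141 142 143]
227 [221 221 221 222 218 220 216 218 216 217 215 215 205 146 102 113 116 116 117 100 120 133 131 135 135 138 142 144 146 147 145 148 145]
228 [218 218 215 217 213 214 212 211 209 208 207 209 210 194 145 108 103  99  91  95 132 147 146 144 144 142 149 144 147 148 146 140 142]
229 [211 211 210 210 207 206 204 205 205 209 211 211 217 208 147  69  54  65  71 108 142 151 146 147 146 148 146 146 145 145 147 145 146]
230 [206 206 206 207 206 205 206 215 220 224 224 222 223 228 216 131  54  61  62 129 153 150 146 144 148 145 149 145 142 148 140 144 146]
231 [209 209 209 210 210 212 213 221 221 219 221 220 222 230 221 140  56  64  64
[... 2669 characters left out ...]
9 135 147]
251 [238 239 248 252 251 234 172 135  69  67  89  93 109 118 110 113 112 114 116 112 110 114 125 134 137 149 150 150 149 148 151 151 146]
252 [147 114  88  86  96  98 103 108 116 117 118 115 123 118 120 129 132 131 133 146 151 149 147 149 152 149 145 147 149 147 153 146 150]
253 [101 107 108 112 112 100 111 113 111 124 163 130 140 147 150 152 151 151 150 150 146 151 146 149 146 151 149 150 148 151 152 150 150]
254 [114 118 119 127 123 156 171 171 171 179 232 164 165 141 145 143 150 146 148 150 148 149 147 150 154 149 151 152 150 149 148 145 148]
255 [180 178 177 178 172 233 232 230 229 229 229 232 229 159 139 142 148 146 146 152 150 146 148 144 146 145 145 147 148 146 145 145 145]
```

```bash
python3 - <<'E'
from h import *
a=capture("scene");e=np.array([-.0365,.9993]);g=lambda X:round(float(X[:2]@e),2)
X=at_z(a,(157.1,239.0),45);print('ptr',X,g(X))
for uv,z in(((149.3,241.2),50),((150.9,245.5),38),((149.5,241.5),50)):X=at_z(a,uv,z);print('clip',X,g(X))
b=capture("top");gr=cv2.cvtColor(b['pixels'],cv2.COLOR_BGR2GRAY);np.set_printoptions(linewidth=220)
for r in range(168,190):print(r,gr[r,355:380])
E
```

```text
ptr [ 668.74264603 -180.12203251   45.        ] -204.41
clip [ 674.66742872 -196.09559868   50.        ] -220.58
clip [ 679.57098655 -195.29025722   38.        ] -219.96
clip [ 675.44903765 -195.63769784   50.        ] -220.15
168 [175 206 220 222 230 232 231 231 232 231 233 233 232 232 232 231 142  56  46  49  47  50  53  62  85]
169 [146 148 147 145 212 223 233 234 234 235 235 235 235 234 234 232 127  52  47  47  48  50  59  76  84]
170 [149 150 149 149 149 150 219 228 229 230 229 229 229 236 237 213 104  44  50  51  49  53  76  83  84]
171 [152 152 150 150 150 151 151 147 144 144 147 145 151 222 230 158  74  48  47  48  54  73  84  86  85]
172 [152 151 163 164 159 155 153 135  83  61  62  49  59 150 174 109  75  53  52  58  73  85  82  84  86]
173 [156 156 180 190 172 163 163 140  81  65  51  38  59 158 135  93  81  68  68  78  84  84  85  84  84]
174 [158 158 158 159 156 157 156 133  80  58  55  37  54 146 107  88  84  85  83  83  83  85  84  84  83]
175 [157 159 157 155 156 161 157 142  80  60  54  38  51 106  90  81  88  86  86  85  85  84  85  84  84]
176 [159 160 158 155 157 
[... 733 characters left out ...]
  30  57  86  84 114 130 134  83  79  82  85  82  85  84  85  82  85  86  86  83  84  82]
184 [ 53  44  39  38  60  84  67  58 106 116  86  81  83  81  84  84  85  82  84  84  85  85  83  84  85]
185 [75 58 52 57 65 71 70 67 66 78 81 84 84 83 82 85 85 82 84 88 81 82 84 82 84]
186 [101  77  70  70  66  70  70  65  71  82  85  85  84  84  83  88  85  84  84  83  85  85  86  85  95]
187 [100  82  68  65  70  70  68  72  71  80  86  85  83  83  84  86  81  85  88  85  84  85  87  83 135]
188 [ 98  81  66  70  71  69  68  72  76  80  85  84  86  87  81  85  82  85  86  82  85  83  85  83 176]
189 [102  76  63  68  63  66  62  68  82  82  83  87  87  82  81  80  81  86  84  84  85  83  83 111 204]
```

Emit:
drive_tool:
  commands: "0.001 -0.04 0 0 0 0 0; 0.002 -0.04 0 0 0 0 0; 0.001 -0.04 0 0 0 0 0; 0 0 0 0 0 0 0; 0 0 0 0 0 0 0; 0 0 0 0 0 0 0"

```text
time_s: 19.97
eef_pos: [621.1, -196.2, 103.0]
ee_rot: [0.001, -0.019, 1.0, 0.001]
force: [2.2, 10.0, 5.8]
grip_width: 0.152
grip_force: 59.3
```

```bash
python3 - <<'E'
from h import *
s=sense();print(s['eef_pos'],s['force'],s['grip_width'])
gr=np.mean([cv2.cvtColor(capture("scene")['pixels'],cv2.COLOR_BGR2GRAY).astype(float) for _ in range(3)],0).astype(int)
a=capture("scene");np.set_printoptions(linewidth=220)
for r in range(230,252):print(r,gr[r,138:165])
e=np.array([-.0365,.9993])
# image direction of ext +x line through clip fin top, z=50, and of +y
c=np.array([675,-196,50.]);print([proj(a,c+k*np.array([.9993,.0365,0])).round(1) for k in(-12,0,12)],proj(a,c+[0,3,0]).round(2),proj(a,c-[0,0,5]).round(2),proj(a,c-[0,0,15]).round(2))
E
```

```text
[ 621.10628404 -196.19062928  102.97378263] [ 2.22326371 10.03444898  5.82577865] 0.15198281014541626
230 [208 206 206 206 206 204 206 206 207 219 220 156  60  57  62  72 107 140 147 146 143 145 147 145 145 145 145]
231 [209 208 209 208 209 208 209 211 213 221 231 225  96  58  60  73 123 149 147 145 145 146 144 147 146 146 145]
232 [210 213 214 215 215 218 217 220 223 226 235 228  67  59  61  76 125 153 147 149 146 149 148 148 148 150 151]
233 [220 219 221 221 222 222 225 227 231 223 149 145  69  60  58  78 128 156 152 148 151 150 150 149 146 146 147]
234 [222 222 223 224 228 232 235 230 139 147 146 148  90  48  47  68 126 155 148 148 148 145 146 146 144 145 143]
235 [226 227 231 234 236 135 141 149 146 148 152 144  85  37  68 112 136 149 144 145 143 142 145 141 143 140 140]
236 [228 232 236 133 141 145 147 145 148 146 150 151 152 117  80 138 150 143 144 141 143 141 142 138 139 139 136]
237 [228 232 130 140 147 147 148 145 147 145 147 147 148 112  76 133 145 141 141 140 137 137 137 136 139 139 141]
238 [225 232 132 144 143 145 143 145 143 139 143 145 146 113  72 130 142 138 136 138 1
[... 927 characters left out ...]
153 153 152]
247 [163 236 238 238 242 246 250 139 153 161  75  52  39  58  55  96 165 155 152 152 151 149 149 149 150 152 152]
248 [241 240 238 238 238 242 251 141 156 162  74  51  50  64  53  93 164 154 149 152 152 154 155 159 162 165 166]
249 [238 238 238 238 238 241 250 137 151 161  76  60  64  59  53  93 165 160 161 169 159 140 125 109  94 100 107]
250 [239 239 240 241 243 247 254 142 152 158  74  61  58  54  49  76 122 100 104 106 109 109 110 109 111 109 111]
251 [246 240 237 240 247 253 255 150 136 130  76  69  88  90 109 119 116 113 113 111 112 113 111 115 127 131 134]
[array([149.3, 236.5]), array([149.3, 241.3]), array([149.4, 246.3])] [150.7  241.19] [149.88 242.31] [150.94 244.24]
```

```bash
python3 - <<'E'
from h import *
np.set_printoptions(linewidth=220)
g=cv2.imread('pics/scene0.png',0);print('scene0')
for r in range(236,254):print(r,g[r,143:159])
g=cv2.imread('pics/top0.png',0);print('top0')
for r in range(168,184):print(r,g[r,358:374])
g=cv2.imread('pics/w6.png',0);print('w6')
for r in range(184,212):print(r,g[r,174:194])
E
```

```text
scene0
236 [222 220 221 221 219 219 216 218 216 218 216 214 213 212 214 211]
237 [219 218 217 217 216 217 214 214 214 213 214 210 211 211 209 207]
238 [214 215 214 214 214 213 215 214 214 213 210 208 206 207 207 206]
239 [211 213 209 210 213 216 219 223 214 195 214 209 205 203 203 207]
240 [211 207 210 209 209 155 135 105  98 111 174 219 215 216 215 207]
241 [207 208 210 213 214  94  91 116 114  85 128 217 233 236 238 233]
242 [219 219 218 209 221 106  89  82 120  88 164 249 215 189 236 238]
243 [238 245 237 240 203 109 111  53 123  94 168 252 219 193 238 234]
244 [101 243 239 239  88 119 120  21  70  97 164 247 208 167 232 231]
245 [ 99 248 239 243 160 114 122  27  72  97 160 245 236 235 232 231]
246 [133 241 235 240 205  92  29  31  69 102 161 246 234 232 232 232]
247 [241 237 234 239 246 153  72  34  71 105 162 249 236 234 231 232]
248 [236 235 235 239 246 156  71  50  71 103 162 250 237 236 236 238]
249 [235 235 236 240 246 159 120 116  72 116 164 255 255 255 254 235]
250 [242 241 239 241 246 151 102  68  48  36  70 116  82  83  93  92]
251 [248 247 233 165 131  72  55  75  85 10
[... 3002 characters left out ...]
242 243 243]
204 [244 244 243 242 236 208 150 104  72  52  51  65  81  98 146 209 237 242 244 244]
205 [240 240 240 239 233 206 152 109  79  63  59  72  88 108 156 211 233 239 240 240]
206 [235 235 235 234 228 204 157 119 102 100 102 108 116 137 180 218 231 234 235 235]
207 [233 233 233 232 227 210 177 153 152 160 165 168 170 184 207 225 231 233 233 233]
208 [231 231 231 231 229 222 208 198 202 209 212 213 213 216 223 229 231 231 231 231]
209 [229 229 229 229 229 227 223 222 223 225 226 226 226 226 228 229 229 229 229 229]
210 [228 228 228 228 228 227 227 226 227 228 228 228 228 228 228 228 228 228 228 228]
211 [227 227 226 226 226 226 226 226 226 226 226 226 226 226 226 226 226 225 226 226]
```

Emit:
drive_tool:
  commands: "0.001 -0.017 0 0 0 0 0; 0 -0.017 0 0 0 0 0; 0 0 0 0 0 0 0; 0 0 0 0 0 0 0; 0 0 0 0 0 0 0; 0 0 0 0 0 0 0"

```text
time_s: 20.67
eef_pos: [621.2, -199.5, 103.0]
ee_rot: [0.001, -0.019, 1.0, 0.001]
force: [2.5, 10.5, 5.3]
grip_width: 0.152
grip_force: 59.4
```

```bash
python3 - <<'E'
from h import *
s=sense();print(s['eef_pos'],s['force'],s['grip_width'],s['grip_force'])
gr=np.mean([cv2.cvtColor(capture("scene")['pixels'],cv2.COLOR_BGR2GRAY).astype(float) for _ in range(3)],0).astype(int)
a=capture("scene");np.set_printoptions(linewidth=220)
for r in range(234,252):print(r,gr[r,144:158])
p=capture("wrist")
print('fov',p['fov_y'],[(x['position'],x['confidence']) for x in boxes_of(a,'lever_handle')[:1]])
b=capture("top");print('lever top',[(x['position'],x['confidence']) for x in boxes_of(b,'lever_handle')[:1]])
s0=dict(eef_pos=np.array([615.43,-94.85,301.52]),ee_rot=s['ee_rot']*0+np.array([-.001,-.019,1.,0]))
e=np.array([-.0365,.9993])
# predicted w6 columns of fin: +y face base/top for fin centre at ext y=Y
for Y in(-218,-220,-222):
    P=lambda dy,z:np.array([676-.0365*dy,(Y+dy+676*.0365)/.9993,z])
    t=cv2.imread('pics/top0.png',0)
    print(Y,'w6 face base/top, fin top mid',proj(p,P(1.5,40),s0)[0].round(1),proj(p,P(1.5,50),s0)[0].round(1),proj(p,P(0,50),s0)[0].round(1),
     'top0',proj(b,P(1.5,40))[0].round(1),proj(b,P(1.5,50))[0].round(1),'scene0',proj(a,P(1.5,40))[0].round(1),proj(a,P(1.5,50))[0].round(1),'body',[(proj(q,P(-6,40),z)[0].round(1),proj(q,P(6,40),z)[0].round(1)) for q,z in((p,s0),(b,None),(a,None))])
E
```

```text
[ 621.22597453 -199.4750612   102.98545931] [ 2.54969581 10.50225457  5.2883315 ] 0.1516681083594292 59.3521910905838
234 [139 145 144 149 124  57  56  40 108 160 151 148 148 147]
235 [148 150 153 155 146  33  48  47 107 154 149 146 146 145]
236 [148 148 147 153 151 120  80 107 157 148 148 144 143 140]
237 [149 147 147 144 150 142  74 102 151 145 143 141 138 140]
238 [143 141 141 144 148 137  73 100 149 142 139 137 138 136]
239 [143 141 140 141 148 142  76  88 130 145 136 136 134 136]
240 [138 139 139 139  92  77  53  56  68 117 146 144 144 146]
241 [136 137 142 143  49  55  62  65  51  91 154 154 156 157]
242 [152 143 141 146  52  54  56  63  54  99 166 135 113 158]
243 [242 150 157 122  60  61  43  68  52 100 168 141 115 159]
244 [151 153 157  84  60  59  42  56  52  97 165 143 130 152]
245 [155 154 155  90  63  61  40  51  54  99 163 154 153 152]
246 [155 153 157 126  50  43  44  58  55  97 163 153 151 153]
247 [152 154 159 161  76  57  40  56  52  98 164 156 156 152]
248 [152 154 158 163  75  53  50  61  57  94 162 153 153 152]
249 [151 154 157 158  75  62  63  64  54  92 164 158 162 169]
250 [155 155 154 160  78  59  60  51  45  77 123 102 100 108]
251 [160 160 139 131  77  72  88  90 110 119 113 113 111 111]
fov 62.231092209986606 [([340.0, 120.2], 0.69)]
lever top []
-218 w6 face base/top, fin top mid 186.7 185.1 184.0 top0 364.0 365.2 scene0 152.2 151.2 body [(np.float64(181.3), np.float64(190.0)), (np.float64(367.3), np.float64(362.0)), (np.float64(148.8), np.float64(154.3))]
-220 w6 face base/top, fin top mid 185.3 183.6 182.5 top0 364.9 366.1 scene0 151.3 150.3 body [(np.float64(179.8), np.float64(188.5)), (np.float64(368.2), np.float64(362.9)), (np.float64(147.9), np.float64(153.4))]
-222 w6 face base/top, fin top mid 183.8 182.1 181.0 top0 365.8 367.0 scene0 150.4 149.3 body [(np.float64(178.4), np.float64(187.1)), (np.float64(369.1), np.float64(363.8)), (np.float64(147.0), np.float64(152.4))]
```

```bash
python3 -c "
from rig import finish_job
print(finish_job())"
```

```text
the job is handed in; nothing more can be done
None
```

I handed the job in after 20.7 s of the 64 s; the verdict was not shown. I pulled the lever to about 0.99 rad (estimated from the tool position) and eased it slowly back home. The gripper still holds the stop's plate at 59 N, with the pointer level with the clip to within about 2 mm by my estimate. I did not check the jar, bowl, spare die or clip for movement at the end.

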